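# Re-space the tray dividers and stow the tube blocks

## Task

Slide the two yellow-tabbed dividers of the white tray so that everything fits, and stow the long blue tube block in the end bay at the blue-tagged end and the short orange tube block in the end bay at the orange-tagged end, each lying flat on the tray floor along the tray, set down and not dropped. The low amber jar stays standing in the tray and ends up in the middle bay between the two dividers (a divider may push it along). Leave the bottles and the beaker where they stand.

Things in the scene. Friction and masses are not known exactly. Their poses are not given: they have to be found in the camera images.
- station: White open tray, fixed, turned up to 10 degrees. Origin: on the table under the tray's centre; x across it, away from the robot; y along it; z up. Inside x -50 to 50, y -174 to 174; floor 5 up; walls 5 thick, rims 30 up. Two dividers make three bays; all fitted in, only 30 mm of length is spare. At the start neither end bay fits a block. Two posts (radius 7) stand at x 95, y +-200.
- light_bar (a point): Fixed aluminium light bar over the tray's middle, parallel to station y: 28 wide (station x -14 to 14), 420 long. Point: middle of its underside, 228 above the table; its top is 20 higher. An upright tool hits it: lean the tool 30 to 45 degrees, tips pointing down and away from the robot, reaching in under it from the robot's side. Short arms join its ends to posts behind.
- tab_left (a point): Grip centre of the yellow tab of the left divider (+y side), 78 above the table. Tab: 12 thick (y), 26 (x), from 50 to 98 up. Under it, same mid-plane, a plate 6 thick (y) spans the tray, 5 to 50 up. It slides only along the station's y, from y = -20 to 140 in its frame, with 2 N friction, and stays where left; it cannot be lifted out. Axes as the station's.
- tab_right (a point): Grip centre of the yellow tab of the right divider (-y side), 78 above the table. Tab: 12 thick (y), 26 (x), from 50 to 98 up. Under it, same mid-plane, a plate 6 thick (y) spans the tray, 5 to 50 up. It slides only along the station's y, from y = -140 to 20 in its frame, with 2 N friction, and stays where left; it cannot be lifted out. Axes as the station's.
- tag_blue: Blue plate, 70 x 10 x 42 high, fixed against the outside of one end wall of the tray (centre at y = +184 or -184 in the station's frame): it marks the end where the blue block belongs. Origin: centre of its underside. Which end varies.
- tag_orange: Orange plate, the same size, at the other end of the tray: it marks the end where the orange block belongs. Origin: centre of its underside.
- blue_block_centre (a point): Long blue tube block on the table beside the tray, 320 g: solid, 44 wide (x), 150 long (y), 44 high, same end for end. On its top middle stands a white lifting fin, 14 thick along y, 30 along x, from 44 to 98 above the underside: pinch its faces that look along y. Point: block's centre line, 49 above the underside; the fin's grip centre is 25 above this point.
- orange_block_centre (a point): Short orange tube block on the table beside the tray, 220 g: solid, 44 wide (x), 96 long (y), 44 high, same end for end. On its top middle stands a white lifting fin, 14 thick along y, 30 along x, from 44 to 98 above the underside: pinch its faces that look along y. Point: block's centre line, 49 above the underside; the fin's grip centre is 25 above this point.
- jar_centre (a point): Low amber glass jar with a green lid, 60 in diameter, 42 high, about 160 g, standing on the tray floor between the two dividers. Point: its centre, 21 above its underside. It slides along when a divider pushes it.
- amber_bottle: Bystander: brown glass bottle with a blue cap, 72 in diameter, 160 high, standing on the table at the left, farther from the robot. Origin: centre of its underside.
- white_bottle: Bystander: white plastic bottle with a red cap, 68 in diameter, 140 high, standing on the table at the right, farther from the robot. Origin: centre of its underside.
- beaker: Bystander: glass beaker, 66 in diameter, 85 high, standing between the robot and the tray. Origin: centre of its underside.
Not all that is in view belongs to the job. There is more than one size of the part that bears blue_block_centre; the job needs the smaller.

How it is judged:
By the outcome, as a careful person would: the job done as asked, in the order asked, and still so for the second after the job is handed in, with the robot touching nothing.
It also fails if it takes over 72 s, if anything falls off the work surface, if the arm or the gripper's body presses on something with over 40 N, if the wrist force passes 120 N, or if a joint passes its speed limit or range.

## Robot

A 6-joint arm with a two-finger parallel gripper is mounted at the origin on the work surface. World frame = base frame: x ahead of the robot, y to its left, z up, the work surface at z = 0. Lengths are in m, angles in rad, forces in N, time in s.
With the tool pointing down it reaches from about 0.35 to 0.775 m from the base axis. Payload 5.5 kg.
Tool frame: the origin (TCP) lies between the finger pads; the fingertips stand 8 mm ahead of it and the grasp point (between the pads) lies 11 mm behind it; y points along the fingers, x is the direction in which the jaws open and shut, and the axes are right-handed (so a half turn about y gives the same grasp; the last joint's range is limited). The gripper opens to 85 mm and grips with 20 to 120 N. Pads are 22 mm wide; open, the fingers measure 114 mm over their backs; the gripper's body (76 mm by 85 mm) begins 54 mm behind the grasp point. The pads swing forward as they close: fully open they stand 13 mm farther back than shut.
Start: joints at [1.073, 0.313, 0.046, 1.304, 0, 1.431], TCP at [0.201, 0.539, 0.239] pointing down, gripper open.
Joint ranges: [-2.76, 2.76], [-0.86, 1.69], [-1.03, 1.26], [-2.2, 2.34], [-1.47, 1.5], [-3.14, 3.14]. Speed limits (rad/s): [2.57, 2.57, 3.14, 3.14, 3.14, 3.14].

## Interface

Orientations are given as a 3x3 rotation matrix whose columns are the frame's x, y, z axes.
In Python, from cell import state, snapshot, calibration, hand_in, look_for, tip_of gives the robot as it stands. The module is installed in compiled form; this text tells all that it offers.
- The arm moves only by the shell command python3 -m handwheel 'ROWS' [FORCE]. ROWS is JSON, a list of rows, each a list of 5 numbers: the shift along the tool's x, y, z in m, then the turn about the tool's y in rad, then the opening in per cent of the stroke, from 0 (shut) to 100 (fully open). In form: [[x, y, z, yaw, grip], ...]. A call has 1 to 10 rows; each row is the pose to reach, as a shift and turn from the pose commanded when the call began, along the tool's axes at that moment; what a row does not reach only later rows make up. A row lasts 1/10 s, in which the tool goes at most 50 mm and 8.59 degrees, less where a joint would pass 70% of its speed; a pose out of reach is approached as far as the arm can. A call with a gripper value outside its range is refused whole. The fingers move at their own pace and stop on an object; FORCE is the grip in N (left out, the last holds). Time passes only in rows, so rows that repeat a pose let the fingers close. It gives the time, the measured TCP pose, the force and the opening at its end, in the units of the state.
- state(): the state, without advancing time (a new reading comes with each control period).
- snapshot(name): name is "scene" or "top" or "wrist"; returns the picture (480x640x3 uint8, red, green, blue); there is no depth.
- calibration(name): a dict with "intrinsics" (3x3 intrinsics, pixels), "position" and "attitude" of the camera in the world. Camera axes: x right, y up, looking along -z (the intrinsics and any distortion apply to the point x, -y, -z); pixel columns grow to the right and rows downward; lengths in m; the calibration is good to about 2 mm. A picture is of the moment at which its call begins: read the wrist's pose just before it. calibration takes no time and is no camera call; for the wrist camera it gives the pose at the moment of the call.
- hand_in(): hands the job in, once; it reports no verdict.
Trained networks look in the newest picture that a camera, given by its name, has taken for a name from the list of things; names that differ only in an ending like _2 or _b are one class to them, and where a whole thing is asked for, a point or a joint stands for the part that bears it (a point fixed in the world has none). Each returns a list of dicts, best first, with "confidence" (0 to 1); they miss things now and then, are a little off and sometimes report something else, mostly with a low value. They report only what shows in the picture. A call takes as long as a camera call. They do not tell look-alikes from the thing itself.
- look_for(camera, label): "location" ([x, y, z] in m, in world coordinates, good to about 4 mm: the middle of the surface that is visible of it).
- tip_of(camera, label): "location" ([x, y, z] in m, in world coordinates, good to about 4 mm: a listed point, or the origin of a listed thing).
The state is a dict: "time": time; "joint_pos": joint angles; "qvel": joint speeds; "joint_torque": joint torques, N m; "position": TCP position; "tcp_rot": TCP orientation; "wrist_force": force on the tool from outside, world axes, zero at the start; "ft_torque": the same for the moment, N m; "width": opening from 0.0 (shut) to 1.0 (fully open).
Only numpy, scipy, OpenCV 4.12 (cv2) and the standard library are available. Lean on these libraries where they do the work, as an engineer would, in place of code of your own. Each camera call takes 0.05 s, during which the arm holds its last target. There are 200 camera calls.

## Working session

There is one attempt and no reset: what is moved stays moved. The work goes in short steps, Python scripts to look and compute and a shell command to move; the robot and the scene stay as the last step left them, time stands still between calls to the robot, and variables do not carry over. Pictures are saved under pics/ and viewed, about 8 in all and at most 12, crops included, and the job is handed in when it is done.

```bash
mkdir -p pics; python3 - <<'E'
from cell import *
import cv2,numpy as np
np.set_printoptions(precision=4,suppress=True)
s=state();print(s['time'],s['position'],s['tcp_rot'],s['width'])
for c in ['scene','top']:
    im=snapshot(c);cv2.imwrite(f'pics/{c}0.png',im[:,:,::-1])
    k=calibration(c);print(c,k['position'],k['attitude'],k['intrinsics'])
    for n in ['station','light_bar','tab_left','tab_right','tag_blue','tag_orange','blue_block_centre','orange_block_centre','jar_centre','amber_bottle','white_bottle','beaker']:
        print(n,[(np.round(d['location'],4).tolist(),round(d['confidence'],2)) for d in tip_of(c,n)][:4])
print(state()['time'])
E
```

```text
0.0 [0.2011 0.5381 0.2384] [[ 0.3502 -0.0009 -0.9367]
 [ 0.9367 -0.0016  0.3502]
 [-0.0018 -1.      0.0003]] 1.0015497197047036
scene [ 1.1602 -0.44    0.9976] [[ 0.6091 -0.5689  0.5526]
 [ 0.7929  0.4202 -0.4413]
 [ 0.0188  0.7069  0.707 ]] [[480.3164   0.     320.7568]
 [  0.     480.3164 242.3651]
 [  0.       0.       1.    ]]
station [([0.5733, -0.0152, -0.0022], 0.63)]
light_bar [([0.5721, -0.0187, 0.2262], 0.82)]
tab_left [([0.5548, 0.0867, 0.0769], 0.74), ([0.6014, -0.2005, -0.0032], 0.42)]
tab_right [([0.5914, -0.1442, 0.0812], 0.65)]
tag_blue [([0.5409, 0.1655, 0.0024], 0.55)]
tag_orange [([0.6012, -0.2003, -0.0028], 0.52)]
blue_block_centre [([0.3244, 0.5557, 0.0641], 0.98), ([0.4697, 0.3418, 0.0451], 0.77)]
orange_block_centre [([0.4542, -0.3502, 0.0482], 0.64)]
jar_centre [([0.5828, -0.012, 0.0238], 0.77)]
amber_bottle [([0.6767, 0.3279, -0.0021], 0.58), ([0.456, -0.3507, 0.0509], 0.27)]
white_bottle [([0.7058, -0.3316, 0.0001], 0.67)]
beaker [([0.4171, 0.0738, 0.0023], 0.54), ([0.4691, 0.3389, 0.0452], 0.53)]
top [0.4309 0.0897 1.6786] [[ 0.0175  0.9985 -0.0511]
 [-0.99
[... 217 characters left out ...]
ght_bar [([0.5764, -0.0163, 0.2299], 0.78), ([0.7061, -0.3288, -0.0017], 0.27)]
tab_left [([0.5526, 0.0877, 0.0797], 0.66), ([0.5925, -0.1418, 0.0812], 0.6)]
tab_right [([0.5923, -0.1428, 0.0783], 0.57)]
tag_blue []
tag_orange [([0.6022, -0.2029, 0.0031], 0.43)]
blue_block_centre [([0.5831, -0.0184, 0.026], 0.73), ([0.468, 0.3397, 0.0447], 0.71), ([0.7086, -0.3283, -0.0012], 0.66), ([0.3215, 0.5512, 0.0647], 0.65)]
orange_block_centre [([0.4527, -0.3525, 0.0536], 0.97)]
jar_centre [([0.5851, -0.0185, 0.0259], 0.55)]
amber_bottle [([0.6764, 0.3239, -0.0038], 0.84), ([0.5689, -0.0162, -0.0062], 0.46)]
white_bottle [([0.7061, -0.3283, -0.0], 0.81)]
beaker [([0.4173, 0.0717, -0.0015], 0.69)]
1.3
```

View pics/scene0.png

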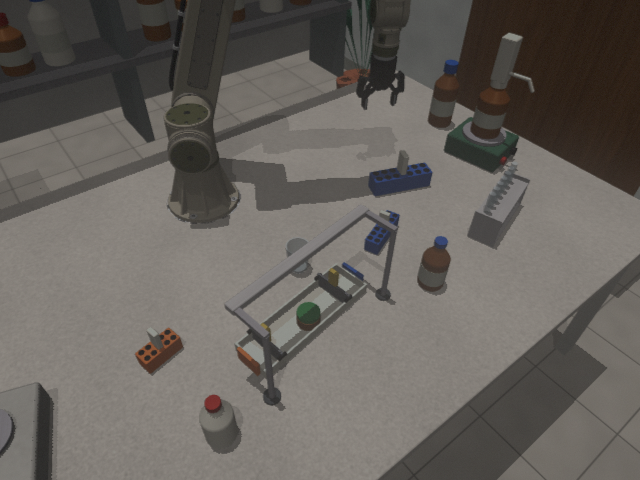

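View pics/top0.png

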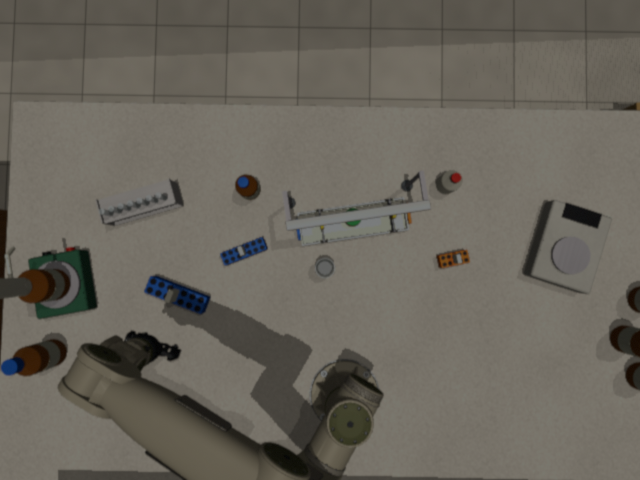

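The scene view shows the tray with its bar, the blue tag at the left end (352,271) and the orange tag at the right end (248,358). The small blue block is at (382,232), with the large look-alike at (400,178). The orange block is at (158,349), and the jar (308,315) stands between the dividers. The top view agrees.

The rows only offer yaw about the tool axis, so I need to find out how a lean can arise. I'll lift clear and probe in free space.

```bash
cat > h.py <<'E'
from cell import *
import numpy as np
np.set_printoptions(precision=4,suppress=True)
def show():
    s=state();print(round(s['time'],2),'q',np.round(s['joint_pos'],3),'p',s['position'],'F',s['wrist_force'],'w',round(s['width'],2));print(s['tcp_rot'])
E
python3 -m handwheel '[[0,-0.05,0,0,100],[0,-0.1,0,0,100],[0,-0.15,0,0,100],[0,-0.2,0,0,100],[0,-0.2,0,0,100]]'
python3 -c "from h import *;show()"
python3 -m handwheel '[[0,-0.05,0,0,100],[0,-0.1,0,0,100],[0,-0.15,0,0,100],[0,-0.2,0,0,100],[0,-0.25,0,0,100],[0,-0.3,0,0,100],[0,-0.35,0,0,100],[0,-0.4,0,0,100],[0,-0.4,0,0,100]]'
python3 -c "from h import *;show()"
```

```text
time: 1.8
position: [0.2021, 0.5399, 0.448]
tcp_rot: [[0.35, 0.007, -0.937], [0.937, 0.013, 0.35], [0.015, -1.0, -0.002]]
wrist_force: [0.3, 0.4, -0.2]
width: 1.001
1.8 q [1.073 0.364 0.635 1.827 0.    1.431] p [0.2021 0.5399 0.448 ] F [ 0.3088  0.433  -0.2214] w 1.0
[[ 0.3501  0.007  -0.9367]
 [ 0.9366  0.0131  0.3502]
 [ 0.0147 -0.9999 -0.002 ]]
time: 2.7
position: [0.1732, 0.4632, 0.6024]
tcp_rot: [[0.35, 0.02, -0.937], [0.936, 0.04, 0.35], [0.045, -0.999, -0.005]]
wrist_force: [-0.1, 0.1, -0.2]
width: 0.999
2.7 q [1.049 0.453 1.264 2.337 0.002 1.407] p [0.1732 0.4632 0.6024] F [-0.053   0.0769 -0.1688] w 1.0
[[ 0.3496  0.0204 -0.9367]
 [ 0.9358  0.04    0.3502]
 [ 0.0446 -0.999  -0.0051]]
```

```bash

python3 -m handwheel '[[0,0,0,0,100],[0,0,0,0,100],[0,0,0,0,100]]' >/dev/null
python3 -c "from h import *;show()"
python3 -m handwheel '[[-0.03,0,0,0,100],[-0.06,0,0,0,100],[-0.1,0,0,0,100],[-0.15,0,0,0,100],[-0.15,0,0,0,100]]' >/dev/null
python3 -c "from h import *;show()"
python3 -m handwheel '[[0,0.05,0,0,100],[0,0.1,0,0,100],[0,0.1,0,0,100]]' >/dev/null
python3 -c "from h import *;show()"
```

```text
3.0 q [1.049 0.454 1.263 2.337 0.002 1.407] p [0.1735 0.4636 0.6018] F [ 0.3527  0.0851 -0.2825] w 1.0
[[ 0.3498  0.0197 -0.9366]
 [ 0.9358  0.0389  0.3503]
 [ 0.0433 -0.9991 -0.0048]]
3.5 q [0.973 0.004 0.606 2.127 0.005 1.331] p [0.1171 0.3168 0.5973] F [-0.0518  0.6256  0.4789] w 1.0
[[ 0.35    0.0214 -0.9365]
 [ 0.9356  0.0411  0.3506]
 [ 0.046  -0.9989 -0.0057]]
3.8 q [ 0.975 -0.1    0.18   1.836  0.006  1.333] p [0.1191 0.3213 0.4829] F [-0.3691 -0.1181 -0.5903] w 1.0
[[ 0.3504  0.0034 -0.9366]
 [ 0.9365  0.015   0.3504]
 [ 0.0152 -0.9999  0.0021]]
```

```bash

python3 -m handwheel '[[0,0,-0.05,-0.05,100],[-0.01,0,-0.1,-0.1,100],[-0.01,0,-0.15,-0.16,100],[-0.02,0,-0.2,-0.21,100],[-0.02,0,-0.25,-0.26,100],[-0.02,0,-0.3,-0.31,100],[-0.03,0,-0.35,-0.37,100],[-0.03,0,-0.4,-0.42,100],[-0.04,0,-0.45,-0.47,100],[-0.04,0,-0.5,-0.52,100]]' >/dev/null
python3 -m handwheel '[[0,0,0,0,100],[0,0,0,0,100],[0,0,0,0,100]]' >/dev/null
python3 -c "from h import *;show()"
python3 -m handwheel '[[0,0,-0.05,0,100],[0,0,-0.1,0,100],[0,0,-0.15,0,100],[0,0,-0.2,0,100],[0,0,-0.25,0,100],[0,0,-0.3,0,100],[0,0,-0.35,0,100],[0,0,-0.4,0,100],[0,0,-0.4,0,100],[0,0,-0.4,0,100]]' >/dev/null
python3 -c "from h import *;show()"
```

```text
5.1 q [ 0.042  0.447  0.903  2.001  0.039 -0.119] p [0.5742 0.1159 0.4988] F [-0.2586 -0.2749  1.231 ] w 1.0
[[-0.1621  0.0246 -0.9865]
 [ 0.9861  0.0403 -0.1611]
 [ 0.0357 -0.9989 -0.0308]]
6.1 q [ 0.067  0.821  1.264  1.944  0.042 -0.092] p [0.7478 0.143  0.3811] F [-0.0387  0.8446  0.8333] w 1.0
[[-0.1617  0.0669 -0.9846]
 [ 0.9862  0.047  -0.1588]
 [ 0.0356 -0.9967 -0.0735]]
```

```bash

python3 -m handwheel '[[0,0,-0.1,0,100]]' |grep -A1 posi
python3 -m handwheel '[[0,0,-0.1,0,100]]' |grep -A1 posi
python3 -m handwheel '[[0,0,-0.1,0,100]]' |grep -A1 posi
python3 -m handwheel '[[0,0,-0.1,0,100],[0,0,-0.2,0,100],[0,0,-0.3,0,100]]' |grep -A1 posi
python3 -m handwheel '[[0,0,-0.1,0,100],[0,0,-0.2,0,100],[0,0,-0.3,0,100]]' |grep -A1 posi
python3 -c "from h import *;show()"
```

```text
position: [0.7724, 0.1469, 0.3683]
tcp_rot: [[-0.162, 0.099, -0.982], [0.986, 0.052, -0.157], [0.035, -0.994, -0.106]]
position: [0.7981, 0.1507, 0.3538]
tcp_rot: [[-0.162, 0.131, -0.978], [0.986, 0.056, -0.155], [0.035, -0.99, -0.138]]
position: [0.8219, 0.1543, 0.3419]
tcp_rot: [[-0.162, 0.163, -0.973], [0.986, 0.061, -0.153], [0.035, -0.985, -0.171]]
position: [0.8669, 0.1608, 0.3097]
tcp_rot: [[-0.162, 0.211, -0.964], [0.986, 0.068, -0.15], [0.034, -0.975, -0.219]]
position: [0.9065, 0.1663, 0.2861]
tcp_rot: [[-0.161, 0.262, -0.951], [0.986, 0.075, -0.147], [0.033, -0.962, -0.271]]
7.0 q [ 0.077  0.965  1.264  1.599  0.055 -0.073] p [0.9065 0.1663 0.2861] F [ 0.1734 -0.7792  0.4591] w 1.0
[[-0.1614  0.2621 -0.9514]
 [ 0.9863  0.0754 -0.1466]
 [ 0.0333 -0.9621 -0.2707]]
```

```bash

python3 -m handwheel '[[0,-0.06,-0.1,0,100]]' |grep -A1 posi
python3 -m handwheel '[[0,-0.06,-0.1,0,100]]' |grep -A1 posi
python3 -m handwheel '[[0,-0.06,-0.1,0,100]]' |grep -A1 posi
python3 -m handwheel '[[0,-0.06,-0.1,0,100]]' |grep -A1 posi
python3 -m handwheel '[[0,-0.06,-0.1,0,100]]' |grep -A1 posi
python3 -m handwheel '[[0,-0.06,-0.1,0,100]]' |grep -A1 posi
python3 -c "from h import *;show()"
```

```text
position: [0.9123, 0.1662, 0.2989]
tcp_rot: [[-0.161, 0.288, -0.944], [0.986, 0.08, -0.144], [0.034, -0.954, -0.297]]
position: [0.9192, 0.166, 0.3263]
tcp_rot: [[-0.161, 0.333, -0.929], [0.986, 0.085, -0.14], [0.033, -0.939, -0.342]]
position: [0.9242, 0.1656, 0.3514]
tcp_rot: [[-0.161, 0.372, -0.914], [0.986, 0.09, -0.137], [0.032, -0.924, -0.382]]
position: [0.9282, 0.1652, 0.3742]
tcp_rot: [[-0.161, 0.406, -0.899], [0.986, 0.095, -0.134], [0.031, -0.909, -0.416]]
position: [0.9314, 0.1645, 0.3965]
tcp_rot: [[-0.161, 0.439, -0.884], [0.987, 0.099, -0.13], [0.031, -0.893, -0.449]]
position: [0.9338, 0.1638, 0.4191]
tcp_rot: [[-0.16, 0.471, -0.868], [0.987, 0.103, -0.126], [0.03, -0.876, -0.481]]
7.6 q [ 0.067  0.84   1.265  1.497  0.072 -0.068] p [0.9338 0.1638 0.4191] F [ 0.218  -0.7506 -0.0502] w 1.0
[[-0.1603  0.4705 -0.8677]
 [ 0.9866  0.1032 -0.1263]
 [ 0.0302 -0.8763 -0.4808]]
```

```bash

python3 -m handwheel '[[0,-0.06,-0.1,0,100]]' |grep -A1 posi
python3 -m handwheel '[[0,-0.06,-0.1,0,100]]' |grep -A1 posi
python3 -m handwheel '[[0,-0.06,-0.1,-0.03,100]]' |grep -A1 posi
cat >> h.py <<'E'
def back(c,uv,z):
    k=calibration(c);R=np.array(k['attitude']);K=np.array(k['intrinsics']);p=np.array(k['position'])
    uv=np.atleast_2d(uv).astype(float)
    d=np.linalg.inv(K)@np.c_[uv,np.ones(len(uv))].T; d=np.diag([1,-1,-1])@d; d=(R@d).T
    return (p+d*((z-p[2])/d[:,2])[:,None])[:,:2]
def S(): # station fit helper
    return None
E
python3 - <<'E'
from h import *
import cv2
show()
for c in ['top','scene']:
    im=snapshot(c);cv2.imwrite(f'pics/{c}1.png',im[:,:,::-1])
    h=cv2.cvtColor(im,cv2.COLOR_RGB2HSV)
    for n,lo,hi in [('blue',(105,100,40),(125,255,255)),('orange',(3,140,60),(14,255,255)),('yellow',(17,120,80),(32,255,255))]:
        m=cv2.inRange(h,lo,hi);m=cv2.morphologyEx(m,cv2.MORPH_CLOSE,np.ones((5,5)))
        N,L,st,ce=cv2.connectedComponentsWithStats(m)
        for i in range(1,N):
            if st[i,4]<25: continue
            v,u=np.nonzero(L==i);P=back(c,np.c_[u,v],0.044 if n!='yellow' else .098)
            r=cv2.minAreaRect(P.astype(np.float32)*1000)
            if r[0][0]<200 or r[0][0]>800:continue
            print(c,n,st[i],np.round(r[0]),np.round(r[1]),round(r[2],1))
E
```

```text
position: [0.9352, 0.1629, 0.4421]
tcp_rot: [[-0.16, 0.501, -0.851], [0.987, 0.107, -0.123], [0.03, -0.859, -0.511]]
position: [0.9356, 0.162, 0.4656]
tcp_rot: [[-0.16, 0.531, -0.832], [0.987, 0.111, -0.119], [0.029, -0.84, -0.541]]
position: [0.935, 0.1608, 0.4899]
tcp_rot: [[-0.185, 0.56, -0.808], [0.983, 0.115, -0.146], [0.011, -0.821, -0.572]]
7.9 q [ 0.061  0.775  1.264  1.456  0.08  -0.096] p [0.935  0.1608 0.4899] F [ 0.5608 -0.4934 -0.2659] w 1.0
[[-0.1849  0.56   -0.8076]
 [ 0.9827  0.1146 -0.1455]
 [ 0.0111 -0.8205 -0.5715]]
top blue [238 177  11  11  94] [696. 346.] [33. 33.] 1.4
top blue [221 238  46  27 512] [469. 339.] [ 42. 150.] 22.5
top blue [ 145  276   65   38 1043] [325. 554.] [206.  63.] 70.1
top orange [438 250  31  18 296] [ 457. -347.] [43. 97.] 12.3
top orange [ 20 271  27  32 454] [ 341. 1024.] [101.  85.] 2.7
scene blue [370 163  62  20 513] [312. 567.] [201.  58.] 70.0
scene blue [389 211  10  13  76] [460. 396.] [26. 53.] 50.5
scene blue [367 225  21  20 215] [485. 304.] [40. 70.] 22.1
scene blue [435 236  13   9  82] [611. 435.] [31. 34.] 25.1
scene blue [347 266  15  11  38] [552. 162.] [50.  6.] 10.2
scene orange [161 328  19  21 203] [ 451. -325.] [40. 42.] 13.7
scene orange [136 342  26  23 295] [ 462. -374.] [42. 45.] 12.6
scene orange [238 347  14  14  63] [ 594. -203.] [46.  8.] 7.3
```

```bash
cat >> h.py <<'E'
C=np.array([.572,-.017]);yaw=np.radians(9.4)
ex=np.array([np.cos(yaw),np.sin(yaw)]);ey=np.array([-np.sin(yaw),np.cos(yaw)])
def W(x,y,z): return np.r_[C+x*ex+y*ey,z]   # station m -> world
def St(p): d=np.array(p[:2])-C; return np.r_[d@ex,d@ey,p[2:]]
def to(*pts,grasp=True): # chained tool shifts from current pose, for grasp point targets
    s=state();R=np.array(s['tcp_rot']);p0=np.array(s['position'])
    for t in pts:
        t=np.array(t,float)+(0.011*R[:,1] if grasp else 0)
        d=R.T@(t-p0);print('  ->',t,'shift',np.round(d,3),'len',round(np.linalg.norm(d),3))
E
python3 - <<'E'
from h import *
print(St([.5537,.087]),St([.592,-.143]),St([.584,-.015]),'mid',W(0,.105,.078))
t=np.array([.5537,.087,.078]);R=np.array(state()['tcp_rot'])
to([.62,.1,.49],[.45,.066,.42],t-.2*R[:,1],t)
E
```

```text
[-0.0011  0.1056] [-0.0008 -0.1276] [0.0122 0.    ] mid [0.5549 0.0866 0.078 ]
  -> [0.6262 0.1013 0.481 ] shift [-0.002 -0.17   0.264] len 0.314
  -> [0.4562 0.0673 0.411 ] shift [-0.004 -0.213  0.446] len 0.494
  -> [0.4472 0.0653 0.2326] shift [-0.006 -0.072  0.556] len 0.561
  -> [0.5599 0.0883 0.069 ] shift [-0.006  0.128  0.556] len 0.571
```

```bash

python3 -m handwheel '[[0,-0.025,0.04,0,100],[0,-0.05,0.08,0,100],[0,-0.075,0.12,0,100],[0,-0.1,0.16,0,100],[0,-0.135,0.2,0,100],[0,-0.17,0.235,0,100],[0,-0.18,0.28,0,100],[0,-0.19,0.33,0,100],[0,-0.2,0.38,0,100],[0,-0.2,0.42,0,100]]' >/dev/null
python3 -m handwheel '[[0,0,0.026,0,100],[0,0,0.026,0,100]]' >/dev/null
python3 - <<'E'
from h import *
show()
t=np.array([.5537,.087,.078]);R=np.array(state()['tcp_rot'])
to(t-.2*R[:,1],t)
E
```

```text
9.2 q [-0.114 -0.347 -0.372  0.967  0.177 -0.241] p [0.4803 0.0775 0.4075] F [0.869  0.0786 0.514 ] w 1.0
[[-0.1833  0.5544 -0.8118]
 [ 0.983   0.1142 -0.1439]
 [ 0.0129 -0.8244 -0.5659]]
  -> [0.4489 0.0654 0.2338] shift [-0.008  0.124  0.125] len 0.177
  -> [0.5598 0.0883 0.0689] shift [-0.008  0.324  0.125] len 0.348
```

```bash

python3 -m handwheel '[[0,0.02,0.04,0,100],[-0.004,0.05,0.08,0,100],[-0.008,0.08,0.11,0,100],[-0.008,0.124,0.125,0,100],[-0.008,0.164,0.125,0,100],[-0.008,0.2,0.125,0,100],[-0.008,0.23,0.125,0,100],[-0.008,0.25,0.125,0,100],[-0.008,0.25,0.125,0,100]]' |grep -A4 posi
python3 - <<'E'
from h import *
import cv2
t=np.array([.5537,.087,.078])
to(t)
im=snapshot('wrist');cv2.imwrite('pics/w1.png',im[:,:,::-1])
for l in ['tab_left']: print([(d['location'],d['confidence']) for d in tip_of('wrist',l)])
snapshot('scene');print([(d['location'],d['confidence']) for d in tip_of('scene','tab_left')])
E
```

```text
position: [0.5243, 0.0804, 0.1309]
tcp_rot: [[-0.184, 0.554, -0.812], [0.983, 0.115, -0.145], [0.013, -0.825, -0.566]]
wrist_force: [-0.9, -0.0, -0.3]
width: 1.005
  -> [0.5598 0.0883 0.0689] shift [0.    0.072 0.005] len 0.072
[([0.5522, 0.083, 0.0797], 0.62), ([0.5432, 0.1586, -0.0005], 0.61)]
[([0.5535, 0.0858, 0.0763], 0.72)]
```

View pics/w1.png

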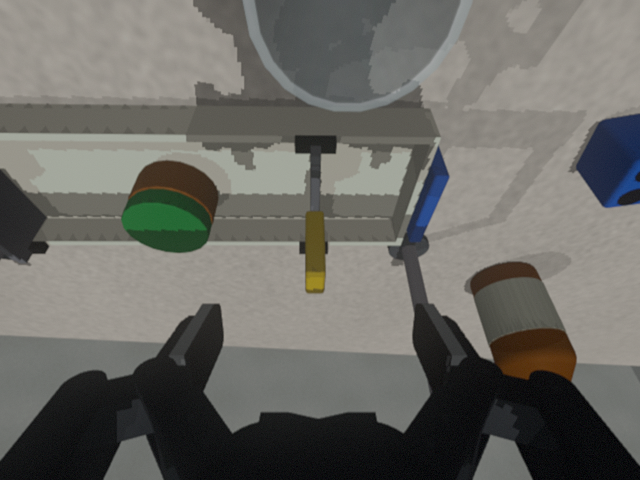

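The wrist view shows the yellow tab at (315,250), centred between the open fingers, with the jar to its left at (170,205). I'll advance and grip.

```bash

python3 -m handwheel '[[0,0.03,0.002,0,100],[0,0.055,0.004,0,100],[0,0.072,0.005,0,100],[0,0.072,0.005,0,60],[0,0.072,0.005,0,0],[0,0.072,0.005,0,0],[0,0.072,0.005,0,0],[0,0.072,0.005,0,0],[0,0.072,0.005,0,0],[0,0.072,0.005,0,0]]' 30 |grep -A4 posi
python3 - <<'E'
from h import *
s=state();g=np.array(s['position'])-.011*np.array(s['tcp_rot'])[:,1];print('grasp st',St(g))
g0=g
to(W(*(St(g)[:2]+[0,-.045]),g[2]),W(*(St(g)[:2]+[0,-.094]),g[2]))
E
```

```text
position: [0.5601, 0.0874, 0.0725]
tcp_rot: [[-0.183, 0.559, -0.809], [0.983, 0.113, -0.144], [0.011, -0.821, -0.57]]
wrist_force: [-5.7, 0.2, 8.5]
width: 0.14
grasp st [-0.0009  0.1047  0.0816]
  -> [0.5675 0.043  0.0725] shift [-0.045 -0.001  0.   ] len 0.045
  -> [ 0.5755 -0.0054  0.0725] shift [-0.094 -0.002  0.001] len 0.094
```

```bash

python3 -m handwheel '[[-0.012,0,0,0,0],[-0.024,0,0,0,0],[-0.036,-0.001,0,0,0],[-0.048,-0.001,0,0,0],[-0.06,-0.001,0,0,0],[-0.07,-0.001,0,0,0],[-0.08,-0.002,0.001,0,0],[-0.088,-0.002,0.001,0,0],[-0.094,-0.002,0.001,0,0],[-0.094,-0.002,0.001,0,0]]' |grep -A4 posi
python3 - <<'E'
from h import *
import cv2
s=state();g=np.array(s['position'])-.011*np.array(s['tcp_rot'])[:,1];print('grasp st',St(g))
for c in ['scene','top']:
  im=snapshot(c)
  for l in ['tab_left','tab_right','jar_centre']: print(c,l,[(St(d['location']),round(d['confidence'],2)) for d in tip_of(c,l)][:2])
  if c=='scene':cv2.imwrite('pics/s2.png',cv2.resize(im[200:420,180:460,::-1],None,fx=2,fy=2))
E
```

```text
position: [0.5758, -0.0067, 0.0725]
tcp_rot: [[-0.182, 0.559, -0.809], [0.983, 0.112, -0.144], [0.01, -0.821, -0.57]]
wrist_force: [-8.4, -1.6, 13.0]
width: 0.137
grasp st [-0.0008  0.0093  0.0815]
scene tab_left [(array([-0.0013,  0.0107,  0.0812]), 0.79)]
scene tab_right [(array([ 0.0017, -0.1305,  0.0782]), 0.56)]
scene jar_centre [(array([ 0.0111, -0.0215,  0.0227]), 0.6), (array([-0.1721, -0.3089,  0.0477]), 0.5)]
top tab_left [(array([0.0002, 0.0104, 0.0766]), 0.47), (array([-0.14  ,  0.1136, -0.0004]), 0.35)]
top tab_right [(array([ 0.0017, -0.1272,  0.0785]), 0.7)]
top jar_centre [(array([ 0.0141, -0.0254,  0.0264]), 0.61), (array([-0.1369,  0.1126,  0.002 ]), 0.45)]
```

View pics/s2.png

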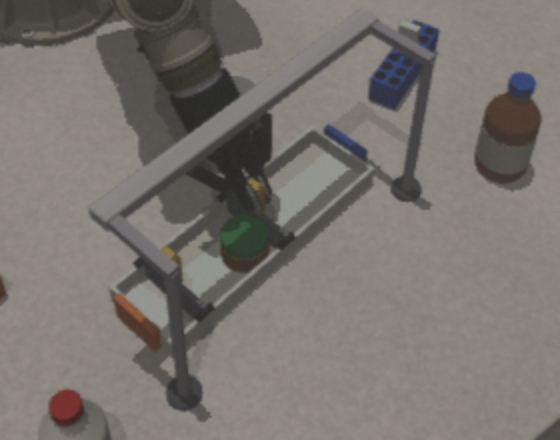

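The left divider is at about y = +10 mm with the jar pushed ahead of it to about y = -23 mm, and the blue bay is now open. I'll release, back out and go to the right tab.

```bash

python3 -m handwheel '[[0,0,0,0,70],[0,0,0,0,70],[0,0,0,0,70],[0,-0.03,0,0,70],[0,-0.07,0,0,70],[0,-0.1,0,0,70],[-0.04,-0.1,0,0,70],[-0.08,-0.1,0,0,70],[-0.12,-0.1,0,0,70],[-0.137,-0.1,0,0,70]]' |grep -A4 posi
python3 - <<'E'
from h import *
for c in ['wrist','scene']:
  snapshot(c)
  for l in ['tab_left','tab_right']: print(c,l,[(St(d['location']),round(d['confidence'],2)) for d in tip_of(c,l)][:2])
to(W(0,-.1277,.080))
E
```

```text
position: [0.5456, -0.1547, 0.1524]
tcp_rot: [[-0.181, 0.559, -0.809], [0.983, 0.112, -0.143], [0.01, -0.822, -0.57]]
wrist_force: [-0.0, -0.4, 0.1]
width: 0.698
wrist tab_left [(array([-0.0018,  0.01  ,  0.0809]), 0.86)]
wrist tab_right [(array([-0.0029, -0.1278,  0.0779]), 0.88)]
scene tab_left [(array([-0.0005,  0.012 ,  0.0786]), 0.85)]
scene tab_right [(array([-0.0005, -0.1289,  0.0831]), 0.87)]
  -> [ 0.599  -0.1417  0.0709] shift [-0.004  0.098 -0.001] len 0.098
```

```bash

python3 -m handwheel '[[-0.004,0.03,0,0,70],[-0.004,0.06,-0.001,0,70],[-0.004,0.085,-0.001,0,70],[-0.004,0.098,-0.001,0,70],[-0.004,0.098,-0.001,0,0],[-0.004,0.098,-0.001,0,0],[-0.004,0.098,-0.001,0,0],[-0.004,0.098,-0.001,0,0],[-0.004,0.098,-0.001,0,0]]' |grep -A4 posi
python3 - <<'E'
from h import *
s=state();g=np.array(s['position'])-.011*np.array(s['tcp_rot'])[:,1];print('grasp st',St(g))
to(W(St(g)[0],-.067,g[2]))
E
```

```text
position: [0.6008, -0.1441, 0.0728]
tcp_rot: [[-0.184, 0.558, -0.809], [0.983, 0.113, -0.145], [0.011, -0.822, -0.57]]
wrist_force: [-4.1, 2.1, 4.0]
width: 0.137
grasp st [ 0.0014 -0.1303  0.0818]
  -> [ 0.5905 -0.0816  0.0728] shift [ 0.063  0.001 -0.001] len 0.063
```

```bash

python3 -m handwheel '[[0.012,0,0,0,0],[0.024,0,0,0,0],[0.036,0.001,0,0,0],[0.046,0.001,0,0,0],[0.056,0.001,-0.001,0,0],[0.063,0.001,-0.001,0,0],[0.063,0.001,-0.001,0,0]]' |grep -A4 posi
python3 -c "
from h import *
s=state();g=np.array(s['position'])-.011*np.array(s['tcp_rot'])[:,1];print('grasp st',St(g))"
python3 -m handwheel '[[0,0,0,0,70],[0,0,0,0,70],[0,0,0,0,70],[0,-0.04,0,0,80],[0,-0.08,0,0,100],[0,-0.12,0,0,100],[0,-0.16,0.02,0,100],[0,-0.18,0.05,0,100]]' |grep -A4 posi
python3 - <<'E'
from h import *
t=np.array([.469,.3395,.076]);R=np.array(state()['tcp_rot'])
to(t-.15*R[:,1],t-.06*R[:,1],t)
E
```

```text
position: [0.5902, -0.0798, 0.0727]
tcp_rot: [[-0.186, 0.558, -0.809], [0.982, 0.116, -0.146], [0.013, -0.822, -0.57]]
wrist_force: [-6.0, 0.0, 9.0]
width: 0.136
grasp st [ 0.0014 -0.0651  0.0818]
position: [0.4504, -0.1104, 0.1956]
tcp_rot: [[-0.185, 0.562, -0.806], [0.983, 0.112, -0.148], [0.007, -0.82, -0.573]]
wrist_force: [0.0, -1.7, 0.6]
width: 1.0
  -> [0.3909 0.3239 0.1899] shift [ 0.438  0.02  -0.013] len 0.438
  -> [0.4415 0.334  0.1162] shift [ 0.438  0.11  -0.013] len 0.452
  -> [0.4752 0.3407 0.067 ] shift [ 0.438  0.17  -0.013] len 0.47
```

```bash

python3 -m handwheel '[[0.048,0,0,0,100],[0.096,0,0,0,100],[0.144,0,0,0,100],[0.192,0,0,0,100],[0.24,0.005,-0.005,0,100],[0.288,0.01,-0.01,0,100],[0.336,0.015,-0.013,0,100],[0.384,0.02,-0.013,0,100],[0.42,0.02,-0.013,0,100],[0.438,0.02,-0.013,0,100]]' |grep -A4 posi
python3 - <<'E'
from h import *
import cv2
im=snapshot('wrist');cv2.imwrite('pics/w2.png',im[:,:,::-1])
print([(d['location'],round(d['confidence'],2)) for d in tip_of('wrist','blue_block_centre')])
t=np.array([.469,.3395,.076]);R=np.array(state()['tcp_rot'])
to(t)
E
```

```text
position: [0.3894, 0.3288, 0.1875]
tcp_rot: [[-0.189, 0.556, -0.81], [0.982, 0.117, -0.148], [0.013, -0.823, -0.568]]
wrist_force: [0.3, -0.4, 0.2]
width: 0.995
[([0.4658, 0.3414, 0.0473], 0.77)]
  -> [0.4751 0.3408 0.0669] shift [-0.005  0.148 -0.002] len 0.148
```

View pics/w2.png

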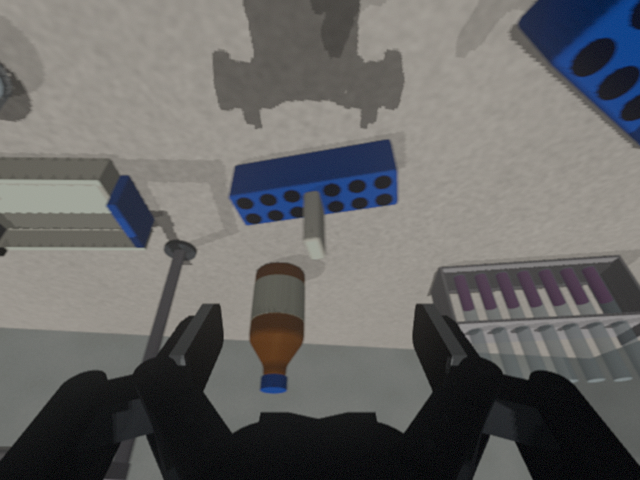

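The wrist view shows the small blue block at (315,185) with its fin at (314,225) centred between the jaws, and the bottle (278,320) well clear. I'll grasp it.

```bash

python3 -m handwheel '[[-0.003,0.04,0,0,100],[-0.005,0.08,-0.001,0,100],[-0.005,0.115,-0.002,0,100],[-0.005,0.14,-0.002,0,100],[-0.005,0.148,-0.002,0,100],[-0.005,0.148,-0.002,0,30],[-0.005,0.148,-0.002,0,0],[-0.005,0.148,-0.002,0,0],[-0.005,0.148,-0.002,0,0],[-0.005,0.148,-0.002,0,0]]' 60 |grep -A4 posi
python3 -m handwheel '[[-0.0,0,0,0,0],[0,0,0,0,0],[0,0,0,0,0]]' 60 |grep -A4 posi
python3 - <<'E'
from h import *
im=snapshot('top')
import cv2
h=cv2.cvtColor(im,cv2.COLOR_RGB2HSV);m=cv2.morphologyEx(cv2.inRange(h,(105,100,40),(125,255,255)),cv2.MORPH_CLOSE,np.ones((5,5)))
m[:,:212]=0;m[:235]=0;m[:,285:]=0
v,u=np.nonzero(m);r=cv2.minAreaRect((back('top',np.c_[u,v],.044)*1000).astype(np.float32));print(r)
E
```

```text
position: [0.4766, 0.3387, 0.0695]
tcp_rot: [[-0.185, 0.56, -0.808], [0.983, 0.117, -0.144], [0.014, -0.82, -0.572]]
wrist_force: [-0.1, -4.1, 11.2]
width: 0.158
position: [0.4768, 0.3385, 0.0696]
tcp_rot: [[-0.185, 0.56, -0.807], [0.983, 0.116, -0.144], [0.013, -0.82, -0.572]]
wrist_force: [-3.2, 0.6, 8.7]
width: 0.161
((472.9398498535156, 335.9207763671875), (43.095428466796875, 149.37014770507812), 8.48974609375)
```

```bash

python3 - <<'E'
from h import *
s=state();g=np.array(s['position'])-.011*np.array(s['tcp_rot'])[:,1];print('grasp st',St(g))
x,y,z=St(g)
to(W(x,y,.135),W(-.020,.33,.135),W(-.020,.093,.135),W(-.02,.093,.12),W(-.008,.093,.086))
E
```

```text
grasp st [-0.0422  0.366   0.0786]
  -> [0.4768 0.3385 0.126 ] shift [ 0.001 -0.046 -0.032] len 0.056
  -> [0.5045 0.3066 0.126 ] shift [-0.036 -0.034 -0.05 ] len 0.07
  -> [0.5432 0.0728 0.126 ] shift [-0.273 -0.04  -0.048] len 0.28
  -> [0.5432 0.0728 0.111 ] shift [-0.273 -0.027 -0.039] len 0.277
  -> [0.5551 0.0747 0.077 ] shift [-0.274  0.007 -0.029] len 0.275
```

```bash

python3 -m handwheel '[[0,-0.015,-0.01,0,0],[0,-0.03,-0.021,0,0],[0,-0.046,-0.032,0,0],[-0.018,-0.04,-0.042,0,0],[-0.036,-0.035,-0.05,0,0],[-0.07,-0.035,-0.05,0,0],[-0.105,-0.036,-0.05,0,0],[-0.14,-0.037,-0.049,0,0],[-0.18,-0.038,-0.049,0,0],[-0.18,-0.038,-0.049,0,0]]' |grep -A4 posi
python3 - <<'E'
from h import *
import cv2
s=state();g=np.array(s['position'])-.011*np.array(s['tcp_rot'])[:,1];print('grasp st',St(g))
im=snapshot('scene');cv2.imwrite('pics/s3.png',cv2.resize(im[180:420,200:480,::-1],None,fx=2,fy=2))
to(W(-.020,.093,.133),W(-.02,.093,.12),W(-.008,.093,.086))
E
```

```text
position: [0.5272, 0.1588, 0.1238]
tcp_rot: [[-0.177, 0.557, -0.811], [0.984, 0.109, -0.14], [0.011, -0.823, -0.567]]
wrist_force: [0.0, 0.1, -1.7]
width: 0.156
grasp st [-0.0217  0.1806  0.1328]
  -> [0.5432 0.0727 0.1239] shift [-0.089 -0.001 -0.001] len 0.089
  -> [0.5432 0.0727 0.1109] shift [-0.09   0.01   0.006] len 0.09
  -> [0.555  0.0747 0.0769] shift [-0.09   0.045  0.016] len 0.102
```

View pics/s3.png

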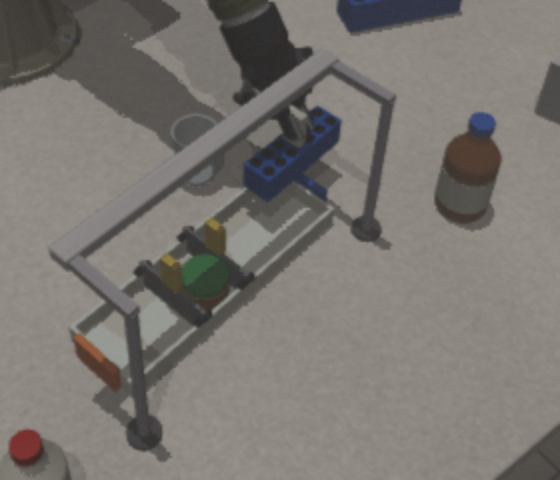

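The blue block is held level above the tray's blue end at about (293,155), clear of the bar. I'll continue and lower it.

```bash

python3 -m handwheel '[[-0.03,0,0,0,0],[-0.06,0,0,0,0],[-0.08,0,0,0,0],[-0.09,0,-0.001,0,0],[-0.09,0,-0.001,0,0],[-0.09,0.015,0.008,0,0],[-0.09,0.028,0.012,0,0],[-0.09,0.037,0.014,0,0],[-0.09,0.037,0.014,0,0]]' |grep -A4 posi
python3 - <<'E'
from h import *
import cv2
s=state();g=np.array(s['position'])-.011*np.array(s['tcp_rot'])[:,1];print('grasp st',St(g))
im=snapshot('scene');cv2.imwrite('pics/s4.png',cv2.resize(im[230:390,230:400,::-1],None,fx=3,fy=3))
to(W(St(g)[0]+.002,.093,.0835))
E
```

```text
position: [0.5623, 0.079, 0.094]
tcp_rot: [[-0.186, 0.574, -0.797], [0.982, 0.119, -0.144], [0.012, -0.81, -0.586]]
wrist_force: [-1.2, 0.3, 24.2]
width: 0.155
grasp st [-0.0004  0.096   0.1029]
  -> [0.5647 0.0763 0.0746] shift [-0.003  0.017  0.01 ] len 0.02
```

View pics/s4.png

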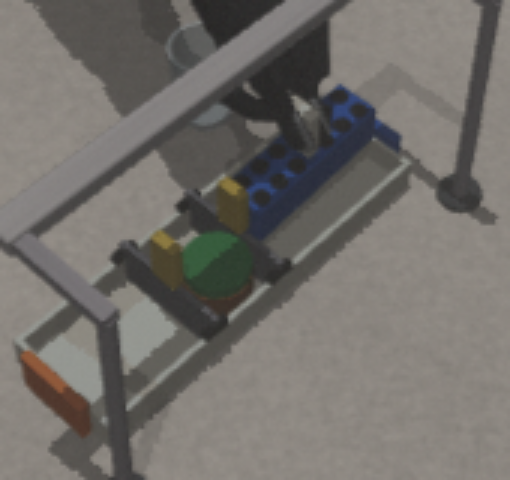

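```bash
python3 - <<'E'
from h import *
import cv2
for c in ['wrist','top','scene']:
  im=snapshot(c)
  cv2.imwrite(f'pics/{c}5.png',im[:,:,::-1])
  for l in ['station','tab_left','tab_right','tag_blue','tag_orange','blue_block_centre']: print(c,l,[(St(d['location']),round(d['confidence'],2)) for d in tip_of(c,l)][:2])
E
```

```text
wrist station [(array([-0.003 , -0.0041,  0.0024]), 0.92)]
wrist tab_left [(array([-0.003 ,  0.0118,  0.0814]), 0.85), (array([-0.0018, -0.0027,  0.0006]), 0.49)]
wrist tab_right []
wrist tag_blue []
wrist tag_orange []
wrist blue_block_centre [(array([-0.0041,  0.098 ,  0.077 ]), 0.75)]
top station [(array([-0.0018,  0.0005, -0.0015]), 0.6)]
top tab_left [(array([-0.0044,  0.0016, -0.0019]), 0.56)]
top tab_right [(array([ 0.0136, -0.0272,  0.0254]), 0.39)]
top tag_blue [(array([-0.0007,  0.1827,  0.0008]), 0.4)]
top tag_orange [(array([-0.0003, -0.1905,  0.0009]), 0.53)]
top blue_block_centre [(array([-0.1517,  0.6028,  0.0647]), 0.69), (array([-0.0013,  0.0959,  0.0754]), 0.48)]
scene station [(array([ 0.0018, -0.0042, -0.0011]), 0.86), (array([-0.1738, -0.3098,  0.0509]), 0.35)]
scene tab_left [(array([-0.0027,  0.0109,  0.0763]), 0.78)]
scene tab_right [(array([ 0.0033, -0.0682,  0.0808]), 0.95)]
scene tag_blue [(array([0.0013, 0.1845, 0.003 ]), 0.57)]
scene tag_orange [(array([ 0.001 , -0.188 , -0.0019]), 0.87)]
scene blue_block_centre [(array([-0.0008,  0.0929,  0.0708]), 0.92), (array([ 0.1634,  0.3221, -0.0037]), 0.59)]
```

```bash

python3 -m handwheel '[[0,-0.01,-0.007,0,0],[0,-0.02,-0.014,0,0],[0,-0.025,-0.017,0,0],[0,-0.025,-0.017,0,0],[0,-0.025,-0.017,0,0]]' |grep -A4 posi
python3 - <<'E'
from h import *
s=state();g=np.array(s['position'])-.011*np.array(s['tcp_rot'])[:,1];print('grasp st',St(g))
to(W(-.008,.0915,g[2]),W(-.003,.0915,.1),W(-.001,.0915,.083))
snapshot('wrist');print([St(d['location']) for d in tip_of('wrist','blue_block_centre')])
snapshot('scene');print([St(d['location']) for d in tip_of('scene','blue_block_centre')])
E
```

```text
position: [0.5525, 0.0774, 0.1146]
tcp_rot: [[-0.185, 0.557, -0.81], [0.983, 0.115, -0.145], [0.012, -0.823, -0.568]]
wrist_force: [0.0, 0.1, -2.2]
width: 0.156
grasp st [-0.01    0.0961  0.1236]
  -> [0.5553 0.0732 0.1146] shift [-0.005  0.001 -0.002] len 0.005
  -> [0.5602 0.074  0.0909] shift [-0.005  0.023  0.008] len 0.025
  -> [0.5622 0.0744 0.0739] shift [-0.005  0.038  0.016] len 0.042
[array([-0.0137,  0.0964,  0.0949])]
[array([-0.1536,  0.6032,  0.0629]), array([-0.0126,  0.0941,  0.0901])]
```

```bash

python3 -m handwheel '[[-0.005,0,0,0,0],[-0.006,0,0,0,0],[-0.006,0,0,0,0],[-0.006,0.01,0.004,0,0],[-0.006,0.02,0.008,0,0],[-0.006,0.028,0.012,0,0],[-0.006,0.028,0.012,0,0],[-0.006,0.028,0.012,0,0]]' |grep -A4 posi
python3 - <<'E'
from h import *
s=state();g=np.array(s['position'])-.011*np.array(s['tcp_rot'])[:,1];print('grasp st',St(g))
to(W(St(g)[0],St(g)[1],.083))
E
```

```text
position: [0.5599, 0.0721, 0.0849]
tcp_rot: [[-0.184, 0.557, -0.81], [0.983, 0.114, -0.144], [0.012, -0.823, -0.568]]
wrist_force: [-1.0, 1.0, -2.4]
width: 0.155
grasp st [-0.0037  0.0896  0.0939]
  -> [0.5599 0.0721 0.0739] shift [-0.     0.009  0.006] len 0.011
```

```bash

python3 -m handwheel '[[0.001,0.003,0.002,0,0],[0.001,0.006,0.004,0,0],[0.001,0.008,0.005,0,0],[0.001,0.009,0.006,0,0],[0.001,0.009,0.006,0,0]]' |grep -A4 posi
python3 -c "
from h import *
s=state();g=np.array(s['position'])-.011*np.array(s['tcp_rot'])[:,1];print('grasp st',St(g),s['time'])"
```

```text
position: [0.5607, 0.0737, 0.0754]
tcp_rot: [[-0.185, 0.559, -0.808], [0.983, 0.115, -0.145], [0.012, -0.821, -0.571]]
wrist_force: [-3.0, 1.6, 4.5]
width: 0.155
grasp st [-0.0026  0.0911  0.0844] 23.9
```

```bash

python3 -m handwheel '[[0,0.0,0,0,25],[0,0,0,0,40],[0,0,0,0,60],[0,0,0,0,60],[0,-0.03,0,0,60],[0,-0.07,0,0,70],[0,-0.11,0,0,100],[0,-0.15,0.02,0,100],[-0.03,-0.17,0.05,0,100],[-0.07,-0.17,0.05,0,100]]' |grep -A4 posi
python3 - <<'E'
from h import *
import cv2
R=np.array(state()['tcp_rot'])
for c in ['scene','wrist']:
    im=snapshot(c)
    print(c,'blue',[(St(d['location']),round(d['confidence'],2)) for d in tip_of(c,'blue_block_centre')],'tabs',[[St(d['location'])[:2] for d in tip_of(c,n)][:1] for n in ('tab_left','tab_right','jar_centre')],'or',[(d['location'],round(d['confidence'],2)) for d in tip_of(c,'orange_block_centre')])
    cv2.imwrite(f'pics/{c}6.png',cv2.resize(im[200:400,200:400,::-1],None,fx=3,fy=3))
t=np.array([.4545,-.35,.076])
to(t-.13*R[:,1],t)
E
```

```text
position: [0.4342, -0.0201, 0.1856]
tcp_rot: [[-0.188, 0.559, -0.808], [0.982, 0.116, -0.148], [0.011, -0.821, -0.57]]
wrist_force: [0.6, 0.1, 0.6]
width: 1.0
scene blue [(array([-0.0089,  0.0909,  0.0482]), 0.81), (array([-0.151 ,  0.6063,  0.0628]), 0.69)] tabs [[array([0.0001, 0.0117])], [array([-0.0007, -0.0664])], [array([ 0.0138, -0.0229])]] or [([0.4575, -0.3489, 0.0509], 0.66)]
wrist blue [(array([-0.0112,  0.0913,  0.0537]), 0.79)] tabs [[array([-0.0029,  0.0114])], [array([-0.0006, -0.0663])], [array([ 0.0119, -0.0208])]] or []
  -> [ 0.388  -0.3638  0.1737] shift [-0.328 -0.058  0.096] len 0.347
  -> [ 0.4606 -0.3487  0.067 ] shift [-0.328  0.072  0.096] len 0.349
```

View pics/scene6.png

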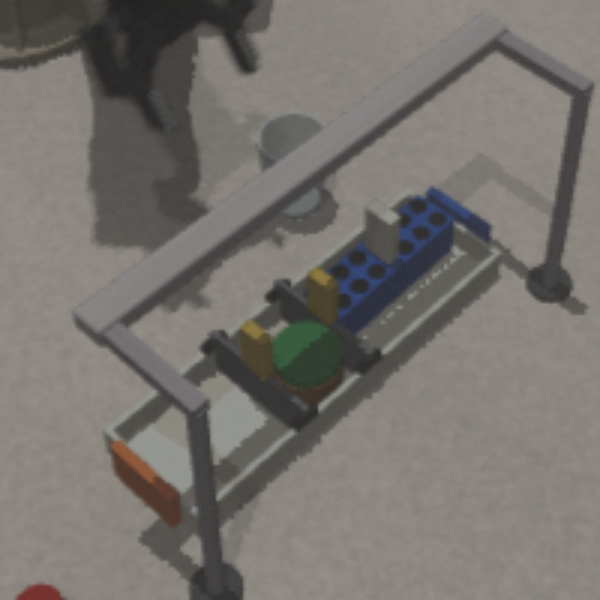

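The blue block lies flat in the blue-end bay and the jar is between the dividers. Next is the orange block.

```bash

python3 -m handwheel '[[-0.04,-0.01,0.012,0,100],[-0.08,-0.02,0.024,0,100],[-0.12,-0.03,0.036,0,100],[-0.16,-0.04,0.048,0,100],[-0.2,-0.05,0.06,0,100],[-0.24,-0.058,0.072,0,100],[-0.28,-0.058,0.085,0,100],[-0.31,-0.058,0.096,0,100],[-0.328,-0.058,0.096,0,100],[-0.328,-0.058,0.096,0,100]]' |grep -A4 posi
python3 - <<'E'
from h import *
snapshot('wrist');print([(d['location'],round(d['confidence'],2)) for d in tip_of('wrist','orange_block_centre')])
to([.455,-.35,.076])
E
```

```text
position: [0.3884, -0.3674, 0.1735]
tcp_rot: [[-0.183, 0.557, -0.81], [0.983, 0.113, -0.144], [0.012, -0.822, -0.569]]
wrist_force: [-0.2, 0.3, 0.1]
width: 0.997
[([0.4543, -0.3514, 0.0489], 0.74)]
  -> [ 0.4611 -0.3487  0.067 ] shift [ 0.     0.13  -0.001] len 0.13
```

```bash

python3 -m handwheel '[[0,0.04,0,0,100],[0,0.08,0,0,100],[0,0.11,-0.001,0,100],[0,0.13,-0.001,0,100],[0,0.13,-0.001,0,100],[0,0.13,-0.001,0,30],[0,0.13,-0.001,0,0],[0,0.13,-0.001,0,0],[0,0.13,-0.001,0,0],[0,0.13,-0.001,0,0]]' 60 |grep -A4 posi
python3 -m handwheel '[[0,0,0,0,0],[0,0,0,0,0]]' 60 |grep -A4 posi
python3 - <<'E'
from h import *
s=state();g=np.array(s['position'])-.011*np.array(s['tcp_rot'])[:,1];print('grasp st',St(g))
x,y,z=St(g)
to(W(x,y,z+.06),W(-.022,-.32,z+.06),W(-.022,-.123,z+.06))
E
```

```text
position: [0.4611, -0.3504, 0.0684]
tcp_rot: [[-0.183, 0.558, -0.809], [0.983, 0.113, -0.144], [0.011, -0.822, -0.569]]
wrist_force: [-0.1, 0.8, 6.5]
width: 0.16
position: [0.4612, -0.3505, 0.0684]
tcp_rot: [[-0.183, 0.558, -0.809], [0.983, 0.113, -0.145], [0.011, -0.822, -0.569]]
wrist_force: [-3.0, 0.2, 4.8]
width: 0.155
grasp st [-0.17   -0.3112  0.0775]
  -> [ 0.4612 -0.3505  0.1284] shift [ 0.001 -0.049 -0.034] len 0.06
  -> [ 0.6087 -0.3351  0.1284] shift [-0.011  0.035 -0.156] len 0.16
  -> [ 0.5765 -0.1407  0.1284] shift [ 0.186  0.039 -0.158] len 0.247
```

```bash

python3 -m handwheel '[[0,-0.016,-0.011,0,0],[0,-0.033,-0.023,0,0],[0,-0.049,-0.034,0,0],[0.025,-0.038,-0.05,0,0],[0.052,-0.025,-0.066,0,0],[0.08,-0.013,-0.083,0,0],[0.11,0.0,-0.1,0,0],[0.14,0.015,-0.12,0,0],[0.166,0.03,-0.14,0,0],[0.18,0.039,-0.157,0,0]]' |grep -A4 posi
python3 -m handwheel '[[0,0,0,0,0],[0,0,0,0,0]]' 60 |grep -A4 posi
python3 - <<'E'
from h import *
s=state();g=np.array(s['position'])-.011*np.array(s['tcp_rot'])[:,1];print('grasp st',St(g))
snapshot('wrist');print([St(d['location']) for d in tip_of('wrist','orange_block_centre')])
snapshot('scene');print([St(d['location']) for d in tip_of('scene','orange_block_centre')],[[St(d['location'])[:2] for d in tip_of('scene',n)][:1] for n in ('tab_left','tab_right','jar_centre','tag_orange')])
x,y,z=St(g)
to(W(x,-.123,z),W(-.012,-.123,.105),W(-.006,-.123,.0925),W(-.004,-.123,.082))
E
```

```text
position: [0.5761, -0.1427, 0.1257]
tcp_rot: [[-0.185, 0.555, -0.811], [0.983, 0.117, -0.145], [0.014, -0.824, -0.567]]
wrist_force: [0.0, 0.4, -2.3]
width: 0.156
position: [0.5765, -0.1451, 0.1264]
tcp_rot: [[-0.185, 0.556, -0.81], [0.983, 0.115, -0.145], [0.013, -0.823, -0.568]]
wrist_force: [0.6, -0.4, -1.7]
width: 0.155
grasp st [-0.0228 -0.1274  0.1355]
[array([-0.0237, -0.1291,  0.1095])]
[array([-0.0231, -0.129 ,  0.1055])] [[array([0.0002, 0.0135])], [array([-0.0003, -0.0642])], [array([ 0.0119, -0.0244])], [array([-0.1391,  0.1204])]]
  -> [ 0.5758 -0.1408  0.1264] shift [0.006 0.001 0.   ] len 0.006
  -> [ 0.5864 -0.1391  0.096 ] shift [0.005 0.032 0.009] len 0.033
  -> [ 0.5923 -0.1381  0.0835] shift [0.005 0.046 0.011] len 0.047
  -> [ 0.5943 -0.1378  0.073 ] shift [0.005 0.055 0.015] len 0.058
```

```bash

python3 -m handwheel '[[0.003,0,0,0,0],[0.0055,0,0,0,0],[0.0055,0,0,0,0],[0.0055,0.012,0.003,0,0],[0.0055,0.024,0.007,0,0],[0.0055,0.034,0.009,0,0],[0.0055,0.044,0.011,0,0],[0.0055,0.044,0.011,0,0]]' |grep -A4 posi
python3 - <<'E'
from h import *
s=state();g=np.array(s['position'])-.011*np.array(s['tcp_rot'])[:,1];print('grasp st',St(g))
to(W(St(g)[0],St(g)[1],.082))
E
```

```text
position: [0.5911, -0.1364, 0.0831]
tcp_rot: [[-0.184, 0.556, -0.811], [0.983, 0.116, -0.144], [0.014, -0.823, -0.567]]
wrist_force: [-1.3, 0.7, -2.0]
width: 0.157
grasp st [-0.0069 -0.1211  0.0922]
  -> [ 0.5911 -0.1364  0.0729] shift [-0.     0.008  0.006] len 0.01
```

Free inside the bay, so I'll lower it to the floor.

```bash

python3 -m handwheel '[[-0.001,0.003,0.002,0,0],[-0.001,0.006,0.004,0,0],[-0.001,0.008,0.005,0,0],[-0.001,0.009,0.006,0,0],[-0.001,0.009,0.006,0,0]]' |grep -A4 posi
```

```text
position: [0.5917, -0.1378, 0.0738]
tcp_rot: [[-0.184, 0.557, -0.81], [0.983, 0.114, -0.144], [0.012, -0.822, -0.569]]
wrist_force: [-0.5, -0.7, -1.1]
width: 0.159
```

```bash

python3 -m handwheel '[[0,0.001,0.001,0,0],[0,0.0015,0.001,0,0],[0,0.0015,0.001,0,0]]' |grep -A4 posi
python3 -m handwheel '[[0,0,0,0,25],[0,0,0,0,40],[0,0,0,0,45],[0,0,0,0,45],[0,-0.03,0,0,45],[0,-0.07,0,0,45],[0,-0.11,0,0,60],[0,-0.15,0.02,0,100],[0,-0.17,0.06,0,100],[0,-0.18,0.09,0,100]]' |grep -A4 posi
python3 - <<'E'
from h import *
import cv2
print(state()['time'])
for c in ['scene','top','wrist']:
    im=snapshot(c)
    for n in ['blue_block_centre','orange_block_centre','tab_left','tab_right','jar_centre','amber_bottle','white_bottle','beaker']: print(c,n,[(np.round(St(d['location']),3),round(d['confidence'],2)) for d in tip_of(c,n)][:2])
    if c=='scene':cv2.imwrite('pics/s7.png',cv2.resize(im[200:450,180:460,::-1],None,fx=2.4,fy=2.4))
E
```

```text
position: [0.5925, -0.1378, 0.0735]
tcp_rot: [[-0.184, 0.559, -0.808], [0.983, 0.114, -0.145], [0.011, -0.821, -0.571]]
wrist_force: [-4.0, 2.3, 6.4]
width: 0.158
position: [0.4176, -0.1719, 0.1702]
tcp_rot: [[-0.184, 0.559, -0.809], [0.983, 0.112, -0.146], [0.009, -0.822, -0.57]]
wrist_force: [0.3, -0.8, -0.8]
width: 1.001
32.0
scene blue_block_centre [(array([-0.153,  0.603,  0.067]), 0.86), (array([-0.006,  0.091,  0.053]), 0.58)]
scene orange_block_centre [(array([-0.006, -0.122,  0.053]), 0.79)]
scene tab_left [(array([-0.001,  0.01 ,  0.076]), 0.67)]
scene tab_right [(array([-0.002, -0.067,  0.083]), 0.56), (array([-0.002, -0.124,  0.056]), 0.25)]
scene jar_centre [(array([ 0.012, -0.021,  0.023]), 0.95)]
scene amber_bottle [(array([ 0.16 ,  0.325, -0.003]), 0.65)]
scene white_bottle [(array([ 0.081, -0.331, -0.   ]), 0.69)]
scene beaker [(array([-0.141,  0.113,  0.002]), 0.54)]
top blue_block_centre [(array([-0.15 ,  0.605,  0.065]), 0.67), (array([-0.009,  0.091,  0.053]), 0.55)]
top orange_block_centre [(array([-0.006, -0.121,  0.056]), 0.83)]
top tab_left [(array([-0.001,  
[... 249 characters left out ...]
ttle [(array([ 0.079, -0.326,  0.   ]), 0.9), (array([ 0.001, -0.061,  0.078]), 0.24)]
top beaker [(array([-0.139,  0.115,  0.002]), 0.8)]
wrist blue_block_centre [(array([-0.007,  0.089,  0.055]), 0.69), (array([ 0.011, -0.022,  0.024]), 0.65)]
wrist orange_block_centre [(array([-0.005, -0.121,  0.053]), 0.87)]
wrist tab_left [(array([-0.003,  0.011,  0.082]), 0.59)]
wrist tab_right [(array([-0.002, -0.067,  0.079]), 0.89)]
wrist jar_centre [(array([ 0.014, -0.021,  0.026]), 0.76)]
wrist amber_bottle [(array([0.161, 0.322, 0.002]), 0.85)]
wrist white_bottle [(array([ 0.085, -0.334, -0.001]), 0.96), (array([-0.142,  0.113,  0.   ]), 0.4)]
wrist beaker [(array([-0.141,  0.11 ,  0.006]), 0.7)]
```

View pics/s7.png

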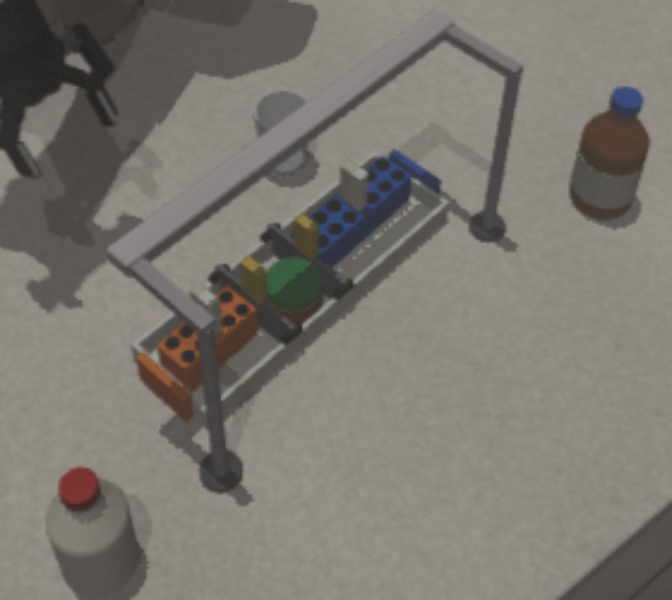

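Both blocks lie flat in their bays: blue at (360,210), orange at (208,340). The jar (293,285) stands between the dividers and the bystanders haven't moved. I'm handing in.

```bash
python3 -c "
from cell import *
print(hand_in())"
```

```text
the job is handed in; nothing more can be done
None
```

The job is done and handed in at about 33 s on the robot's clock (limit 72 s).

**What I did**
- **Lean:** the moves have no tilt axis. I got a lean of about 35° by pushing repeatedly against the arm's reach limit, then kept that orientation throughout.
- **Dividers:** I slid the left one to about y +10 mm, pushing the jar along, and the right one to about y −66 mm.
- **Blocks:** I set the smaller blue block down in the blue-tagged end bay, then the orange block in the orange-tagged end bay.

**Last checks (all three cameras)**

| Check | Result |
|---|---|
| Blue block | y about +91 mm, point 53–55 mm up (54 expected when flat on the floor) |
| Orange block | y about −121 mm, point 53–56 mm up (54 expected) |
| Jar | standing in the middle bay, y about −22 mm |
| Bottles and beaker | in place |
| Gripper | open, clear of everything |

**What went wrong or disagreed**
- **Blue block:** on the first lowering it caught, probably on the end wall's rim, at about 24 N at the wrist. My tray centre was about 3 mm off. I lifted it, moved it 6 mm and it went down cleanly.
- **Camera readings:** the cameras differed by a few millimetres, within their stated accuracy. The networks also gave a few low-confidence wrong detections, and kept reporting the larger blue block, which I never touched.

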